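# Angle a core cradle past the post into the photo bay

## Task

Push the wooden core cradle into the photo bay: slip its blue end in behind the yellow post first, then swing the white end in, so that the cradle ends lying flat along the back fence between the two side stops. Only push it along the table, never lift or tip it, and leave the rock samples and the other loose things where they are.

Things in the scene. Friction and masses are not known exactly. Their poses are not given: they have to be found in the camera images.
- cradle: Wooden core cradle, 240 mm long, 50 wide, 30 high, about 0.55 kg (0.4 to 0.75), with a red-brown rock core of 30 mm diameter fixed in it (its top at 44 mm). It is loose and slides flat on the table. Origin: centre of its underside; x runs along its length towards the blue end, z up
- blue_end (a point): Middle of the cradle's blue end face (50 wide, 30 high), 15 mm above the table when lying flat
- white_end (a point): Middle of the cradle's opposite, white end face, 15 mm above the table when lying flat
- bay: Photo bay fixed to the table, open towards the robot: an aluminium back fence with a black and white scale and two aluminium side stops, all 45 mm high. Origin: at table level, middle of the fence's front face; x points away from the robot into the fence, y along the fence to the left. The fence face is at x = 0; the side stops' inner faces are at y = +140 and -140 mm, they are 16 mm thick and reach from x = 0 to x = -60 mm. The floor of the bay is the table itself
- post: Fixed round post, yellow with a black top, 20 mm diameter, 65 mm high, standing in front of the bay's left half, 95 to 115 mm from the fence face to its axis. Origin: its foot, on the axis
- rock_red: Bystander: brick-red rock sample, 50 wide and 34 high (mm); origin at the centre of its underside
- rock_grey: Bystander: light grey rock sample, 44 wide and 30 high (mm); origin at the centre of its underside
- rock_dark: Bystander: dark metallic rock sample, 42 wide and 36 high (mm); origin at the centre of its underside
- dropper: Bystander: small dropper bottle with red cap, 32 diameter, 65 high (mm); origin at the centre of its underside
- dish: Bystander: white ceramic dish, 70 diameter, 30 high (mm); origin at the centre of its underside
- lens: Bystander: folding hand lens of steel with black handle, 28 diameter, 16 high, lying flat (mm); origin at the centre of its underside
Mind the look-alikes: they are no part of the job. What is shaped like the cradle but pink is not meant. Several things look just like the post: the one meant starts farthest to the robot's left.

How it is judged (in metres and radians):
On the way:
1. the blue end is in behind the post (between it and the fence, past its axis) while the white end is still out in front of the bay (y of blue_end in the frame of post above 0 m and x of blue_end in the frame of post above 0.01 m and x of white_end in the frame of bay below -0.06 m), for 0.05 s.
At the end, for the whole second after the job is handed in: The cradle lies still on the table in the bay, between the side stops, and both of its ends are within 10 mm of touching the back fence (the middles of its end faces less than 35 mm from the fence face) (x of each of blue_end, white_end in the frame of bay above -0.035 m and y of blue_end in the frame of bay below 0.142 m and y of white_end in the frame of bay above -0.142 m and angle between cradle's own z axis and vertical below 0.05 rad and height (world z) of cradle below 0.004 m and linear speed of cradle below 0.01 m/s and angular speed of cradle below 0.05 rad/s).
It fails at once if the cradle is lifted (more than 12 mm) or tipped (more than 0.2 rad) (height (world z) of cradle above 0.012 m or angle between cradle's own z axis and vertical above 0.2 rad).
It fails at once if a rock sample or another loose bystander is moved more than 30 mm (distance of any of rock_red, rock_grey, rock_dark, dropper, dish, lens from where it was at the start of the episode above 0.03 m).
It also fails if it takes over 58 s, if anything falls off the work surface, if the arm or the gripper's body presses on something with over 40 N, if the wrist force passes 120 N, or if a joint passes its speed limit or range.

## Robot

A 6-joint arm with a two-finger parallel gripper is mounted at the origin on the work surface. World frame = base frame: x ahead of the robot, y to its left, z up, the work surface at z = 0. Lengths are in mm, angles in rad, forces in N, time in s.
With the tool pointing down it reaches from about 350 to 975 mm from the base axis. Payload 7.1 kg.
Tool frame: the origin (TCP) lies between the finger pads; the fingertips stand 17 mm ahead of it and the grasp point (between the pads) lies 2 mm behind it; z points along the fingers, y is the line along which they close (so a half turn about z gives the same grasp; the last joint's range is limited). The gripper opens to 88 mm and grips with 3 to 60 N. Pads are 20 mm wide; open, the fingers measure 115 mm over their backs; the gripper's body (75 mm by 178 mm) begins 61 mm behind the grasp point.
Start: joints at [-1.337, 0.423, 1.63, -0, 1.089, -0.019], TCP at [156.341, -605.113, 239.675] pointing down, gripper open.
Joint ranges: [-3, 3], [-0.9, 2.11], [0.09, 2.58], [-1.31, 4.45], [0.11, 2.69], [-2.54, 2.54]. Speed limits (rad/s): [2.39, 2.39, 3.01, 3.14, 3.14, 3.14].

## Interface

Orientations are given as a unit quaternion [w, x, y, z].
In Python, from workcell import * gives the robot as it stands.
- The arm moves only by the tool send_rows, never from a script. Its argument "deltas" is a list of rows, each a list of 6 numbers: the shift along the tool's x, y, z in cm, then the turn, a rotation vector about the tool's x, y, z in degrees. A call has 1 to 20 rows; each row is the pose to reach, as a shift and turn from the pose commanded when the call began, along the tool's axes at that moment; what a row does not reach only later rows make up. A row lasts 1/10 s, in which the tool goes at most 50 mm and 8.59 degrees, less where a joint would pass 70% of its speed; a pose out of reach is approached as far as the arm can. A call with a gripper value outside its range is refused whole. "hand" is the finger opening in cm, from 0 to 8.78, set as the call begins (left out, the last holds). The fingers move at their own pace and stop on an object; the grip force is fixed at half the most. Time passes only in rows, so rows that repeat a pose let the fingers close. It gives the time, the measured TCP pose, the force, the opening and the grip force at its end, in the units of the state.
- sense(): the state, without advancing time (a new reading comes with each control period).
- grab_frame(name): name is "side" or "top" or "wrist"; returns a dict with "img" (420x560x3 uint8, red, green, blue), "depth" (420x560 float32, mm along the optical axis (not along the pixel's ray), 0 where there is no reading), "mtx" (3x3 intrinsics, pixels), "dist_coeffs" ([k1, k2, p1, p2, k3] as OpenCV has them; the pictures are not rectified), "rvec" (rotation vector, rad) and "tvec" (3), from world to camera coordinates, as OpenCV has them; the wrist camera has in their place "mount" (4x4, takes a point from camera to tool coordinates, whose origin is the TCP and whose axes are the flange's). Camera axes: x right, y down, z forward; pixel columns grow to the right and rows downward; lengths in mm; the calibration is good to about 2 mm. A picture is of the moment at which its call begins: read the wrist's pose just before it.
- close_job(): hands the job in; it is judged then, once.
The state is a dict: "time": time; "joint_pos": joint angles; "qd": joint speeds; "joint_torque": joint torques, N m; "position": TCP position; "orientation": TCP orientation; "wrist_force": force on the tool from outside, world axes, zero at the start; "ft_torque": the same for the moment, N m; "width": opening from 0.0 (shut) to 1.0 (fully open); "gripper_force": force on a finger pad.
Only numpy, scipy, OpenCV 4.12 (cv2) and the standard library are available. Lean on these libraries where they do the work, as an engineer would, in place of code of your own. Each camera call takes 0.05 s, during which the arm holds its last target. There are 200 camera calls.

## Working session

There is one attempt and no reset: what is moved stays moved. The work goes in short steps, Python scripts to look and compute and a tool call to move; the robot and the scene stay as the last step left them, time stands still between calls to the robot, and variables do not carry over. Pictures are saved under pics/ and viewed, at most 10 in all, crops included, and the job is handed in when it is done.

Besides the shell and the picture viewer there is one more tool, called after "Emit:" as a command line: name --pt "numbers of a row" for each row, then --argument value for the rest. send_rows: Moves the arm, as the interface text tells. Its arguments: {"type":"object","properties":{"deltas":{"type":"array"},"hand":{"type":"number"}},"required":["deltas"]}

```bash
mkdir -p pics
cat > h.py <<'E'
from workcell import *
import numpy as np, cv2
def save(f,n): cv2.imwrite(n,f["img"][:,:,::-1])
def pts(f):
    "world point per pixel from depth"
    h,w=f["depth"].shape
    g=np.stack(np.meshgrid(np.arange(w),np.arange(h)),-1).reshape(-1,1,2).astype(np.float64)
    u=cv2.undistortPoints(g,f["mtx"],f["dist_coeffs"]).reshape(h,w,2)
    c=np.dstack([u,np.ones((h,w))])*f["depth"][...,None]
    R=cv2.Rodrigues(np.array(f["rvec"],float))[0]
    return (c-np.array(f["tvec"]).reshape(3))@R
def ray(f,px,z):
    "pixels -> world points on plane z"
    u=cv2.undistortPoints(np.array(px,float).reshape(-1,1,2),f["mtx"],f["dist_coeffs"]).reshape(-1,2)
    R=cv2.Rodrigues(np.array(f["rvec"],float))[0]
    d=np.c_[u,np.ones(len(u))]@R
    o=-R.T@np.array(f["tvec"]).reshape(3)
    return o+d*((z-o[2])/d[:,2])[:,None]
E
python3 - <<'E'
from h import *
import pickle
s=sense();print(s)
fs={n:grab_frame(n) for n in("top","side")}
pickle.dump(fs,open("f0.pkl","wb"))
for n in fs: save(fs[n],f"pics/{n}0.png")
E
```

```text
{'time': 0.0, 'joint_pos': array([-1.33698019e+00,  4.23839183e-01,  1.63070079e+00, -1.48362680e-05,
        1.08858934e+00, -1.90391977e-02]), 'qd': array([ 0.00152982,  0.00115379,  0.00148771, -0.00244357,  0.00018644,
        0.00028849]), 'joint_torque': array([-2.42372539e-05, -5.44624150e+01, -2.73676032e+01,  6.43873005e-02,
        2.26563087e-02, -1.11547217e-04]), 'position': array([ 156.22904904, -604.60482678,  238.89847392]), 'orientation': array([-7.63199915e-04,  9.92017935e-01,  1.26094512e-01, -8.88830776e-05]), 'wrist_force': array([ 0.48077354, -0.64766642,  0.11968676]), 'ft_torque': array([-0.00848464,  0.01561548,  0.00459019]), 'gripper_force': 0.0, 'width': 1.0001897673870899}
```

View pics/top0.png

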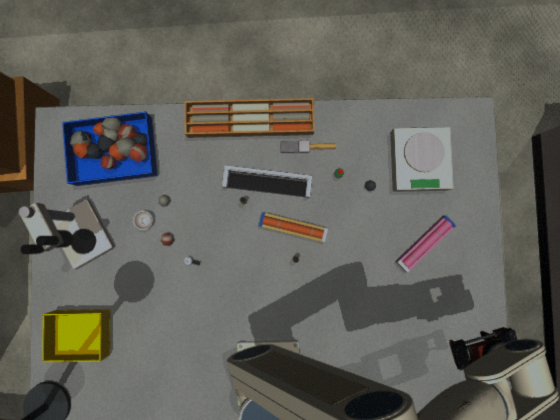

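View pics/side0.png

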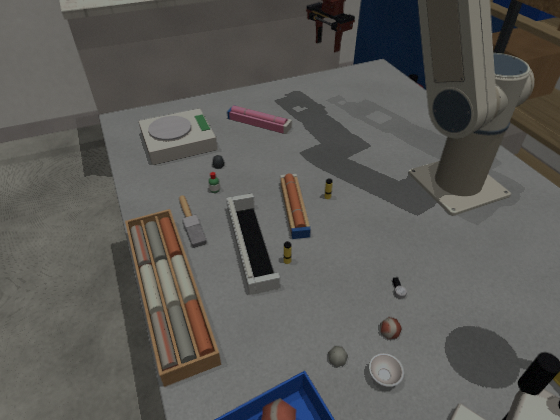

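Top view: the cradle (orange core) is at about (293,227), with its blue end at (263,220) and its white end at (326,236). The bay is at (267,182). The look-alikes are the pink cradle at (427,243), which is not wanted, and the posts at (243,200) and (296,258). I choose the post farthest left, at (243,200). The loose things nearby are the grey rock (165,200), red rock (167,239), lens (190,261), dish (144,220), dropper (339,173) and dark rock (370,185).

```bash
cat >> h.py <<'E'
def cradle(f,roi=None):
    "blue/white end midpoints from colour+height; returns centre, yaw dir, L, W"
    P=pts(f); z=P[...,2]
    hsv=cv2.cvtColor(f["img"],cv2.COLOR_RGB2HSV)
    return P,hsv
E
python3 - <<'E'
from h import *
import pickle
fs=pickle.load(open("f0.pkl","rb"))
f=fs["top"]
img=f["img"][140:290,180:400]
cv2.imwrite("pics/c0.png",cv2.resize(img,None,fx=3.6,fy=3.6,interpolation=cv2.INTER_CUBIC)[:,:,::-1])
P,h=cradle(f); z=P[...,2]
print(P[300,200],P[270,250])
m=np.zeros(z.shape,bool); m[140:290,130:400]=1
n,l,st,c=cv2.connectedComponentsWithStats(((z>8)&m).astype(np.uint8))
for i in range(1,n):
    if st[i,4]<15: continue
    q=P[l==i]; r=cv2.minAreaRect(q[:,:2].astype(np.float32))
    print(c[i].round(),st[i,4],"z",np.percentile(q[:,2],[10,50,95]).round(),"rect",np.round(r[0]),np.round(r[1]),round(r[2],1))
    if r[1][0]*r[1][1]>8000: print(cv2.boxPoints(r).round())
E
```

```text
[257.30321275 237.77561306  -2.78481757] [360.45080298  57.13971664   4.22884734]
[143. 156.] 683 z [22. 60. 80.] rect [664. 204.] [615. 159.] 66.7
[[ 470.  -47.]
 [ 615. -110.]
 [ 859.  454.]
 [ 713.  517.]]
[303. 146.] 467 z [14. 18. 24.] rect [ 642. -153.] [195. 354.] 87.3
[[ 461. -242.]
 [ 814. -259.]
 [ 823.  -64.]
 [ 470.  -47.]]
[395. 164.] 415 z [18. 52. 60.] rect [ 724. -468.] [187.  24.] 1.7
[267. 176.] 719 z [27. 46. 55.] rect [660.  -0.] [306. 245.] 52.6
[[ 470.  -47.]
 [ 664. -196.]
 [ 850.   47.]
 [ 655.  196.]]
[338. 173.] 78 z [28. 43. 69.] rect [ 698. -264.] [31. 29.] 49.5
[370. 185.] 94 z [17. 31. 40.] rect [ 652. -376.] [38. 34.] 15.8
[163. 200.] 99 z [15. 25. 34.] rect [545. 166.] [452.  37.] 70.2
[[450. -40.]
 [486. -53.]
 [639. 372.]
 [603. 385.]]
[243. 200.] 35 z [39. 63. 70.] rect [543.  16.] [194.  17.] 43.6
[142. 220.] 228 z [10. 20. 33.] rect [546. 434.] [64. 64.] 89.0
[293. 227.] 982 z [27. 36. 47.] rect [499. -96.] [245.  81.] 75.1
[[ 428. -204.]
 [ 507. -225.]
 [ 569.   11.]
 [ 491.   32.]]
[167. 239.] 134 z [16. 29. 37.] rect [477. 350.] [42. 43.] 88.8
[190. 261.] 80 z [10. 16. 22.] rect [422. 120.] [ 36. 345.] 10.0
[[374. 286.]
 [434. -53.]
 [470. -47.]
 [410. 293.]]
[295. 259.] 32 z [29. 63. 69.] rect [ 397. -102.] [18. 18.] 28.7
[398. 262.] 19 z [ 9. 21. 34.] rect [ 378. -464.] [22. 13.] 2.9
```

View pics/c0.png

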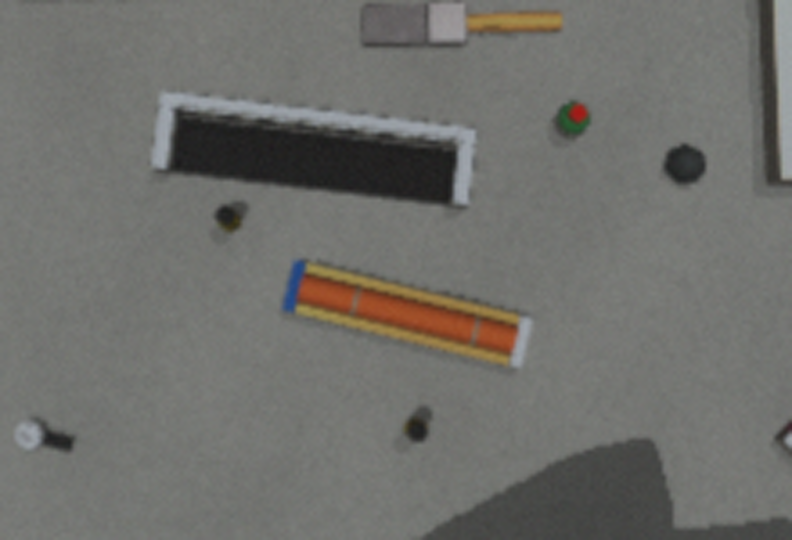

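The crop confirms the choice. In crop pixels the cradle has its blue end at (295,285) and its white end at (525,343). The bay opens towards the robot, with stop tips at (160,169) and (461,205). The post is at (228,215), in front of the bay's left part.

Run:
```python
from h import *
import pickle
f=pickle.load(open("f0.pkl","rb"))["top"]
r=lambda c,z: ray(f,np.array(c,float)/3.6+[180-.36,140-.36],z)[:,:2]
P=pts(f); z=P[...,2]
F=r([(163,94),(475,130),(153,168),(168,170),(453,203),(468,206)],45); print("bay",F.round())
# fence via depth: top pixels z>36 in bay roi
m=np.zeros(z.shape,bool); m[162:200,220:315]=1; m&=(z>36)&(z<55); q=P[m][:,:2].astype(np.float32)
b=cv2.minAreaRect(q); print(b, cv2.boxPoints(b).round())
print("post",r([(228,214)],65).round())
c=r([(297,259),(283,309),(531,319),(520,367)],30); print("cr",c.round())
hsv=cv2.cvtColor(f["img"],cv2.COLOR_RGB2HSV)
m=np.zeros(z.shape,bool); m[205:250,250:340]=1; m&=(z>20)&(z<60)
q=P[m][:,:2].astype(np.float32); b=cv2.minAreaRect(q);print(b,cv2.boxPoints(b).round())
mm=m&(hsv[...,0]>100)&(hsv[...,0]<130)&(hsv[...,1]>100);print("blue",P[mm].mean(0),mm.sum())
# bay frame
u=F[0]-F[1]; u/=np.linalg.norm(u); n=np.array([u[1],-u[0]]); 
print("u",u,"n",n,"L",np.linalg.norm(F[0]-F[1]))
o=(F[0]+F[1])/2
for nm,p in (("stops",F[2:]),("post",r([(228,214)],65)),("cr",c),("other",np.array([[397,-102.]]))): print(nm,np.c_[(p-o)@n,(p-o)@u].round())
```

```text
bay [[ 730.  137.]
 [ 688. -168.]
 [ 657.  147.]
 [ 655.  133.]
 [ 616. -144.]
 [ 613. -159.]]
((656.5670776367188, -6.817474365234375), (311.5061950683594, 111.6863784790039), 81.8154296875) [[ 579. -153.]
 [ 690. -169.]
 [ 734.  139.]
 [ 623.  155.]]
post [[609.  73.]]
cr [[ 566.    9.]
 [ 517.   24.]
 [ 502. -219.]
 [ 456. -206.]]
((509.7462158203125, -96.86144256591797), (239.4691162109375, 50.15351867675781), 74.96208953857422) [[ 454. -206.]
 [ 503. -219.]
 [ 565.   12.]
 [ 517.   25.]]
blue [539.40223868  13.38754864  31.27241305] 37
u [0.13781779 0.9904576 ] n [ 0.9904576  -0.13781779] L 307.4189301125569
stops [[ -74.  154.]
 [ -74.  139.]
 [ -74. -140.]
 [ -75. -155.]]
post [[-112.   74.]]
cr [[-145.    5.]
 [-195.   12.]
 [-176. -230.]
 [-224. -224.]]
other [[-297. -129.]]
```

```bash
cat >> h.py <<'E'
from scipy.spatial.transform import Rotation as Ro
O=np.array([695,-13.6]); A=np.radians(-8.1); N=np.array([np.cos(A),np.sin(A)]); U=np.array([-N[1],N[0]])
def b2w(x,y): return O+x*N+y*U
def w2b(p): p=np.asarray(p)[:2]-O; return np.array([p@N,p@U])
def go(bx,by,z,yaw):
    "bay-frame target (mm), tool-x direction yaw in bay frame (deg) -> row"
    s=sense(); q=s["orientation"]; R=Ro.from_quat(np.r_[q[1:],q[0]])
    a=np.radians(yaw)+A; c,sn=np.cos(a),np.sin(a)
    T=Ro.from_matrix(np.array([[c,sn,0],[sn,-c,0],[0,0,-1]]))
    d=np.r_[b2w(bx,by),z]-s["position"]
    print("now bay",w2b(s["position"]).round(1),"z",round(s["position"][2],1),"F",s["wrist_force"].round(1),"t",round(s["time"],2))
    print("row",(R.inv().apply(d)/10).round(2),np.degrees((R.inv()*T).as_rotvec()).round(1))
E
python3 -c "
from h import *
print(w2b([510,-97])); p=w2b([510,-97]); a=np.radians(-7); n=np.array([np.cos(a),np.sin(a)])
print(p-60*n); go(*(p-60*n),130,-7)"
```

```text
[-171.40321393 -108.63470096]
[-230.95598303 -101.32254036]
now bay [-450.1 -661.1] z 239.0 F [ 0.1  0.2 -0.6] t 0.1
row [ 41.73 -43.25  10.96] [-0.1  0.  29.6]
```

Emit:
send_rows --pt "41.7 -43.3 0 0 0 29.6" --pt "41.7 -43.3 0 0 0 29.6" --pt "41.7 -43.3 0 0 0 29.6" --pt "41.7 -43.3 0 0 0 29.6" --pt "41.7 -43.3 0 0 0 29.6" --pt "41.7 -43.3 0 0 0 29.6" --pt "41.7 -43.3 0 0 0 29.6" --pt "41.7 -43.3 0 0 0 29.6" --pt "41.7 -43.3 0 0 0 29.6" --pt "41.7 -43.3 0 0 0 29.6" --pt "41.7 -43.3 0 0 0 29.6" --pt "41.7 -43.3 0 0 0 29.6" --pt "41.7 -43.3 11 0 0 29.6" --pt "41.7 -43.3 11 0 0 29.6" --pt "41.7 -43.3 11 0 0 29.6" --pt "41.7 -43.3 11 0 0 29.6" --pt "41.7 -43.3 11 0 0 29.6" --pt "41.7 -43.3 11 0 0 29.6" --hand 8.78

```text
time: 1.9
position: [453.2, -82.3, 131.7]
orientation: [0.0, 0.991, -0.132, 0.002]
wrist_force: [0.3, 0.1, 0.6]
width: 0.997
gripper_force: 0.0
```

```bash
python3 -c "
from h import *
print(sense()['joint_pos'].round(2)); go(-231,-101.3,28,-7); f=grab_frame('side'); save(f,'pics/s1.png')"
```

```text
[-0.21  0.36  2.06 -0.    0.72  1.63]
now bay [-229.7 -102.1] z 131.7 F [0.3 0.1 0.6] t 1.9
row [-0.18 -0.06 10.37] [-0.  -0.2 -0.1]
```

View pics/s1.png

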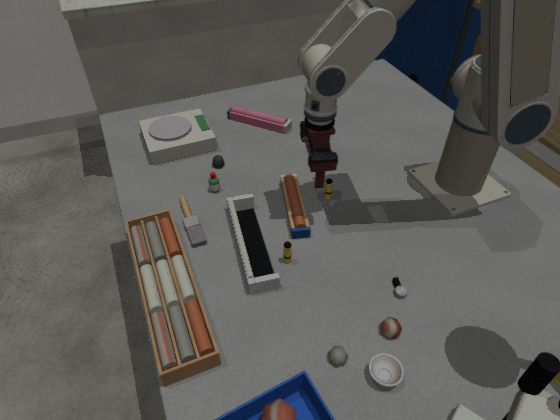

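The side view shows the gripper at (320,165), on the robot side of the cradle (295,205), with the second post at (328,188) clear of it. I will descend and then push.

Emit:
send_rows --pt "-0.2 0 5 0 0 0" --pt "-0.2 0 10.3 0 0 0" --pt "-0.2 0 10.3 0 0 0" --pt "-0.2 0 10.3 0 0 0" --pt "0.4 0 10.3 0 0 0" --pt "1.0 0 10.3 0 0 0" --pt "1.6 0 10.3 0 0 0" --pt "2.0 0 10.3 0 0 0" --pt "2.4 0 10.3 0 0 0" --pt "2.8 0 10.3 0 0 0" --pt "3.2 0 10.3 0 0 0" --pt "3.2 0 10.3 0 0 0"

```text
time: 3.15
position: [483.2, -90.1, 26.5]
orientation: [0.0, 0.991, -0.132, 0.0]
wrist_force: [-1.7, 0.0, 1.3]
width: 1.006
gripper_force: 0.7
```

```bash
cat >> h.py <<'E'
def look(name="top"):
    "cradle in the bay frame by colour: blue end mask, whole box"
    f=grab_frame(name); P=pts(f); z=P[...,2]; h=cv2.cvtColor(f["img"],cv2.COLOR_RGB2HSV)
    B=(P[...,:2]-O)@np.stack([N,U],1)
    roi=(B[...,0]>-300)&(B[...,0]<10)&(abs(B[...,1])<330)&(z>8)&(z<60)
    H,S,V=h[...,0],h[...,1],h[...,2]
    bl=roi&(H>100)&(H<130)&(S>110); co=roi&(H<14)&(S>130)&(V>70)&(z>30)
    for nm,m in (("blue",bl),("core",co)):
        n,l,st,c=cv2.connectedComponentsWithStats(m.astype(np.uint8))
        if n<2: print(nm,"none"); continue
        m=l==1+np.argmax(st[1:,4]); q=B[m].astype(np.float32); r=cv2.minAreaRect(q)
        print(nm,m.sum(),"centre",np.round(r[0],1),"size",np.round(r[1]),"mean",q.mean(0).round(1),"z",np.median(z[m]).round(1))
        if nm=="core":
            v=cv2.fitLine(q,cv2.DIST_L2,0,.01,.01)[:2,0]; v*=np.sign(v[1])
            print("  phi",np.degrees(np.arctan2(v[0],v[1])).round(1))
    return f
E
python3 -c "
from h import *
go(-200,-105,28,-7); look('top'); look('side')"
```

```text
now bay [-198.9 -105.5] z 26.5 F [-1.7  0.   1.3] t 3.15
row [-0.11 -0.04 -0.15] [-0. -0. -0.]
blue 37 centre [-147.9    3.5] size [ 9. 48.] mean [-148.3    3.9] z 30.5
core 54 centre [-148.6  -22.5] size [25. 35.] mean [-147.2  -19.7] z 41.9
  phi -21.3
blue 157 centre [-149.3    4. ] size [19. 49.] mean [-147.7    6.8] z 24.8
core 236 centre [-164.4 -118.8] size [117.  27.] mean [-162.6 -117.6] z 41.5
  phi 7.4
```

Emit:
send_rows --pt "0.4 0 0 0 0 0.8" --pt "0.8 0 0 0 0 1.6" --pt "1.2 0 0 0 0 2.5" --pt "1.6 0 0 0 0 3.3" --pt "2.0 0 0 0 0 4.1" --pt "2.4 0 0 0 0 5.0" --pt "2.8 0 0 0 0 5.8" --pt "3.2 -0.1 0 0 0 6.6" --pt "3.6 -0.1 0 0 0 7.5" --pt "4.0 -0.1 0 0 0 8.3" --pt "4.4 -0.1 0 0 0 9.1" --pt "4.8 -0.1 0 0 0 10" --pt "5.1 -0.1 0 0 0 10.6" --pt "5.3 -0.1 0 0 0 11" --pt "5.3 -0.1 0 0 0 11"

```text
time: 4.75
position: [534.6, -102.9, 26.8]
orientation: [-0.0, 0.974, -0.226, 0.0]
wrist_force: [-0.7, 0.1, -1.5]
width: 0.998
gripper_force: 0.5
```

```bash
python3 -c "
from h import *
go(-146,-111,28,-18); look('top'); look('side')"
```

```text
now bay [-146.2 -111. ] z 26.8 F [-0.7  0.1 -1.5] t 4.75
row [ 0.02 -0.01 -0.12] [-0. -0. -0.]
blue 38 centre [-74.6 -13.3] size [10. 48.] mean [-73.9 -13.4] z 31.1
core 34 centre [-77.7 -30.6] size [18. 29.] mean [-78.5 -31.1] z 42.0
  phi -44.8
blue 145 centre [-77.6 -11.8] size [16. 46.] mean [-76.3  -9.8] z 25.1
core 142 centre [-86.8 -43.6] size [57. 27.] mean [-86.6 -41.6] z 41.3
  phi 14.1
```

```bash
python3 -c "
from h import *
go(-162,-282,120,72)"
```

```text
now bay [-146.2 -111. ] z 26.8 F [-0.7  0.6 -0.4] t 4.85
row [ 3.8  16.74 -9.32] [  0.   -0.1 -90. ]
```

Emit:
send_rows --pt "-1.5 0 0 0 0 0" --pt "-3 0 0 0 0 0" --pt "-3 0 -5 0 0 0" --pt "-3 0 -9.3 0 0 0" --pt "0 5 -9.3 0 0 -8" --pt "2 9 -9.3 0 0 -16" --pt "3.8 13 -9.3 0 0 -24" --pt "3.8 16.7 -9.3 0 0 -32" --pt "3.8 16.7 -9.3 0 0 -40" --pt "3.8 16.7 -9.3 0 0 -48" --pt "3.8 16.7 -9.3 0 0 -56" --pt "3.8 16.7 -9.3 0 0 -64" --pt "3.8 16.7 -9.3 0 0 -72" --pt "3.8 16.7 -9.3 0 0 -80" --pt "3.8 16.7 -9.3 0 0 -88" --pt "3.8 16.7 -9.3 0 0 -90" --pt "3.8 16.7 -9.3 0 0 -90" --pt "3.8 16.7 -9.3 0 0 -90" --hand 2.0

```text
time: 6.65
position: [495.0, -269.7, 119.9]
orientation: [0.0, 0.849, 0.529, 0.0]
wrist_force: [-0.3, -0.5, 0.5]
width: 0.226
gripper_force: 0.0
```

```bash
python3 -c "
from h import *
go(-162,-282,28,72); f=look('top'); look('side')
cv2.imwrite('pics/t2.png',cv2.resize(f['img'][140:290,180:400],None,fx=3.6,fy=3.6)[:,:,::-1])"
```

```text
now bay [-161.9 -281.7] z 119.9 F [-0.3 -0.5  0.5] t 6.65
row [-0.03 -0.01  9.19] [ 0.1  0.  -0.1]
blue 36 centre [-74.8 -13.6] size [10. 48.] mean [-73.7 -13.6] z 31.4
core 462 centre [-110.7 -123.5] size [212.  29.] mean [-111.2 -123. ] z 41.8
  phi 18.2
blue 148 centre [-76.9 -11.9] size [14. 48.] mean [-76.1  -9.7] z 24.6
core 252 centre [-115.9 -130.5] size [114.  28.] mean [-115.8 -128. ] z 41.4
  phi 17.8
```

View pics/t2.png

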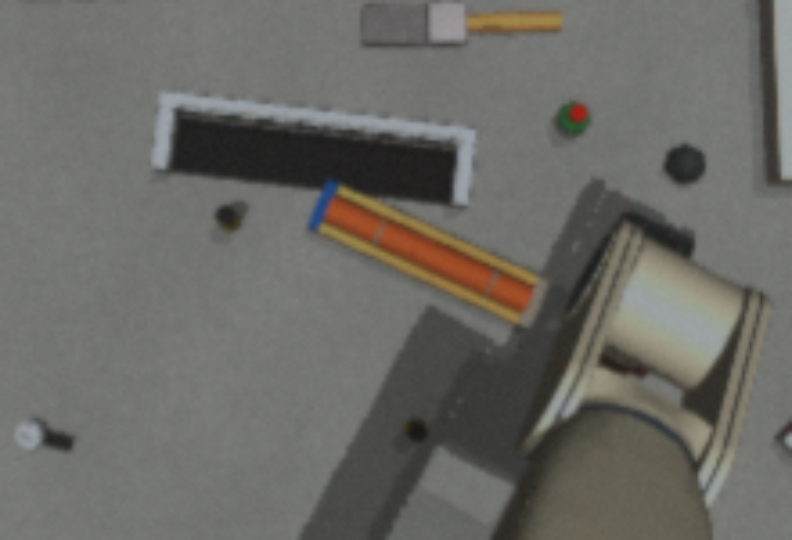

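The top view shows the cradle's blue end at (325,205) in the crop and its white end at (535,300). It points into the gap between the post (228,216) and the fence, and the gripper is behind the white end. Next I push it along its axis.

Emit:
send_rows --pt "0 0 5 0 0 0" --pt "0 0 9.2 0 0 0" --pt "0 0 9.2 0 0 0" --pt "1.0 0 9.2 0 0 0" --pt "2.0 0 9.2 0 0 0" --pt "3.0 0 9.2 0 0 0" --pt "3.5 0 9.2 0 0 0" --pt "4.0 0 9.2 0 0 0" --pt "4.5 0 9.2 0 0 0" --pt "5.0 0 9.2 0 0 0" --pt "5.5 0 9.2 0 0 0" --pt "6.0 0 9.2 0 0 0" --pt "6.5 0 9.2 0 0 0" --pt "7.0 0 9.2 0 0 0" --pt "7.5 0 9.2 0 0 0" --pt "8.0 0 9.2 0 0 0" --pt "8.5 0 9.2 0 0 0" --pt "9.0 0 9.2 0 0 0" --pt "9.0 0 9.2 0 0 0"

```text
time: 8.65
position: [534.6, -187.7, 27.5]
orientation: [-0.0, 0.848, 0.529, 0.0]
wrist_force: [-0.1, 0.1, -0.0]
width: 0.233
gripper_force: 0.0
```

```bash
python3 -c "
from h import *
go(-111-142*.311+125*.311,-123-142*.951+125*.951,28,72); f=look('top'); look('side')"
```

```text
now bay [-134.3 -194.9] z 27.5 F [-0.1  0.1 -0. ] t 8.65
row [ 5.86 -0.01 -0.05] [-0. -0.  0.]
blue 36 centre [-58.5  40.6] size [10. 48.] mean [-57.1  40.2] z 30.3
core 397 centre [-90.2 -55.7] size [185.  30.] mean [-90.3 -55. ] z 41.8
  phi 17.7
blue 167 centre [-61.2  40.1] size [16. 47.] mean [-60.2  43.3] z 24.2
core 268 centre [-99.5 -76.1] size [112.  28.] mean [-98.6 -72.5] z 41.9
  phi 16.2
```

Emit:
send_rows --pt "0.5 0 0 0 0 0" --pt "1.0 0 0 0 0 0" --pt "1.5 0 0 0 0 0" --pt "2.0 0 0 0 0 0" --pt "2.5 0 0 0 0 0" --pt "3.0 0 0 0 0 0" --pt "3.5 0 0 0 0 0" --pt "4.0 0 0 0 0 0" --pt "4.5 0 0 0 0 0" --pt "5.0 0 0 0 0 0" --pt "5.4 0 0 0 0 0" --pt "5.8 0 0 0 0 0" --pt "6.2 0 0 0 0 0" --pt "6.4 0 0 0 0 0" --pt "6.4 0 0 0 0 0"

```text
time: 10.25
position: [562.9, -130.8, 27.8]
orientation: [0.0, 0.849, 0.529, 0.0]
wrist_force: [-0.9, -0.2, -0.9]
width: 0.228
gripper_force: 0.0
```

```bash
python3 -c "
from h import *
go(-111-142*.311+125*.311,-123-142*.951+125*.951,28,72); f=look('top'); look('side')
cv2.imwrite('pics/t3.png',cv2.resize(f['img'][140:290,180:400],None,fx=3.6,fy=3.6)[:,:,::-1])"
```

```text
now bay [-114.3 -134.7] z 27.8 F [-0.9 -0.2 -0.9] t 10.25
row [-0.49 -0.05 -0.02] [ 0. -0. -0.]
blue 39 centre [-38.8 100.5] size [10. 48.] mean [-38.1 100.6] z 31.5
core 260 centre [-77.2 -16.1] size [116.  28.] mean [-77.8 -16. ] z 41.7
  phi 18.1
blue 169 centre [-41.1 101. ] size [14. 45.] mean [-40.7 103.4] z 26.2
core 311 centre [-80.  -17.3] size [113.  28.] mean [-79.8 -14.4] z 41.2
  phi 17.7
```

View pics/t3.png

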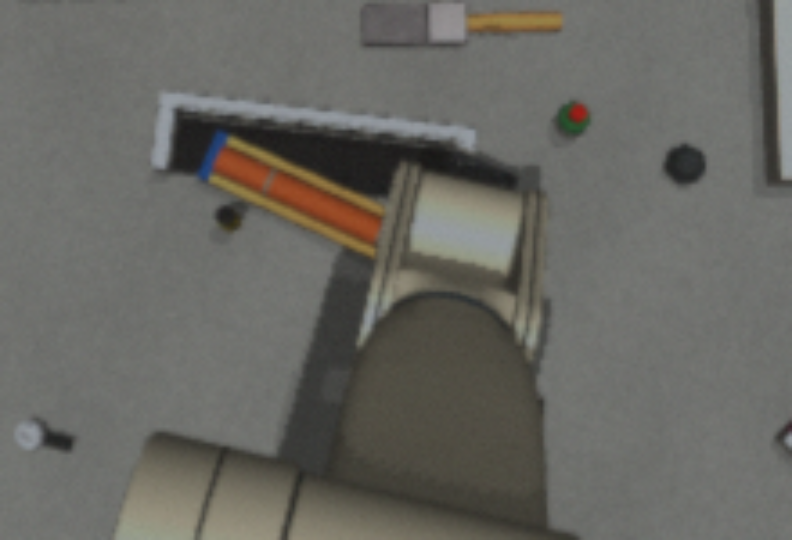

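The blue end, at (213,157) in the crop, is now in behind the post (228,216). The white end is still outside the bay, under the wrist. I will nudge the cradle a little further, then move the tool to the front of the white half.

Emit:
send_rows --pt "0.3 0 0 0 0 0" --pt "0.6 0 0 0 0 0" --pt "0.6 0 0 0 0 0" --pt "-1 0 0 0 0 0" --pt "-3 0 0 0 0 0" --pt "-4 0 -5 0 0 0" --pt "-4 0 -9 0 0 0" --pt "-4 0 -9 0 0 0"

```text
time: 11.15
position: [547.5, -169.2, 122.5]
orientation: [0.003, 0.849, 0.528, 0.003]
wrist_force: [1.1, -0.1, -0.5]
width: 0.225
gripper_force: 0.0
```

```bash
python3 -c "
from h import *
go(-152,-71,118,-18); f=look('top'); look('side')"
```

```text
now bay [-124.1 -174.9] z 122.5 F [ 1.1 -0.1 -0.5] t 11.15
row [ 9.   -5.89  0.41] [ 0.3 -0.4 89.9]
blue 37 centre [-36.8 105.8] size [11. 48.] mean [-37.7 106.6] z 31.4
core 453 centre [-72.9  -3.6] size [211.  29.] mean [-73.8  -4.3] z 42.0
  phi 18.0
blue 167 centre [-38.5 107.2] size [13. 47.] mean [-37.9 108.7] z 25.9
core 315 centre [-78.5 -11.3] size [115.  28.] mean [-78.1  -8.8] z 41.4
  phi 17.7
```

Emit:
send_rows --pt "3 -4 0 0 0 8" --pt "7 -5.9 0 0 0 16" --pt "9 -5.9 0.4 0 0 24" --pt "9 -5.9 0.4 0 0 32" --pt "9 -5.9 0.4 0 0 40" --pt "9 -5.9 0.4 0 0 48" --pt "9 -5.9 0.4 0 0 56" --pt "9 -5.9 0.4 0 0 64" --pt "9 -5.9 0.4 0 0 72" --pt "9 -5.9 0.4 0 0 80" --pt "9 -5.9 0.4 0 0 88" --pt "9 -5.9 0.4 0 0 90" --pt "9 -5.9 0.4 0 0 90" --pt "9 -5.9 5 0 0 90" --pt "9 -5.9 9.4 0 0 90" --pt "9 -5.9 9.4 0 0 90" --pt "9 -5.9 9.4 0 0 90"

```text
time: 12.95
position: [530.2, -60.2, 21.8]
orientation: [0.0, 0.974, -0.225, -0.002]
wrist_force: [-0.4, -0.1, -0.3]
width: 0.228
gripper_force: 0.0
```

```bash
python3 -c "
from h import *
go(-133,-77,28,-18);go(-112,-87,28,-9);go(-90.6,-95,28,0);go(-86,-95,28,2)"
```

```text
now bay [-156.6  -69.4] z 21.8 F [-0.4 -0.1 -0.3] t 12.95
row [ 2.48 -0.   -0.62] [0.1 0.2 0. ]
now bay [-156.6  -69.4] z 21.8 F [-0.4 -0.1 -0.3] t 12.95
row [ 4.79  0.3  -0.63] [ 0.1  0.2 -9. ]
now bay [-156.6  -69.4] z 21.8 F [-0.4 -0.1 -0.3] t 12.95
row [ 7.07  0.4  -0.64] [  0.    0.2 -18. ]
now bay [-156.6  -69.4] z 21.8 F [-0.4 -0.1 -0.3] t 12.95
row [ 7.51  0.26 -0.64] [  0.    0.2 -20. ]
```

Emit:
send_rows --pt "0.8 0 -0.6 0 0 0" --pt "1.6 0 -0.6 0 0 0" --pt "2.1 0 -0.6 0 0 0" --pt "2.5 0 -0.6 0 0 0" --pt "2.9 0 -0.6 0 0 -1.5" --pt "3.3 0.1 -0.6 0 0 -3" --pt "3.7 0.1 -0.6 0 0 -4.7" --pt "4.1 0.2 -0.6 0 0 -6.3" --pt "4.5 0.3 -0.6 0 0 -7.9" --pt "4.9 0.3 -0.6 0 0 -9.5" --pt "5.3 0.3 -0.6 0 0 -11" --pt "5.7 0.3 -0.6 0 0 -12.5" --pt "6.1 0.4 -0.6 0 0 -14" --pt "6.5 0.4 -0.6 0 0 -15.7" --pt "6.8 0.4 -0.6 0 0 -17" --pt "7.1 0.4 -0.6 0 0 -18" --pt "7.1 0.4 -0.6 0 0 -18"

```text
time: 14.65
position: [594.2, -95.4, 29.7]
orientation: [0.0, 0.998, -0.07, 0.001]
wrist_force: [0.0, -0.9, -0.2]
width: 0.228
gripper_force: 0.0
```

```bash
python3 -c "
from h import *
go(-86,-95,28,2); f=look('top'); look('side')"
```

```text
now bay [-88.2 -95.2] z 29.7 F [ 0.  -0.9 -0.2] t 14.65
row [ 0.22 -0.02  0.17] [ 0.  -0.1 -2. ]
blue 42 centre [-49.7 107. ] size [48. 11.] mean [-49.9 106.5] z 33.6
core 110 centre [-50.4  71.7] size [50. 27.] mean [-51.3  71.2] z 42.3
  phi 0.8
blue 176 centre [-52.5 107.3] size [16. 48.] mean [-51.5 109.7] z 25.8
core 314 centre [-52.2 -17.2] size [115.  27.] mean [-50.9 -14.5] z 41.3
  phi -0.5
```

Emit:
send_rows --pt "-1.5 0 0 0 0 0" --pt "-3 0 0 0 0 0" --pt "-3 -4 0 0 0 0" --pt "-3 -8.5 0 0 0 0" --pt "-3 -8.5 0.2 0 0 0" --pt "-3 -8.5 0.2 0 0 0" --pt "-3 -8.5 0.2 0 0 0" --pt "-2 -8.5 0.2 0 0 0" --pt "-1 -8.5 0.2 0 0 0" --pt "0 -8.5 0.2 0 0 0" --pt "0.5 -8.5 0.2 0 0 0" --pt "1 -8.5 0.2 0 0 0" --pt "1.5 -8.5 0.2 0 0 0" --pt "2 -8.5 0.2 0 0 0" --pt "2 -8.5 0.2 0 0 0" --hand 8.7

```text
time: 16.25
position: [626.5, -13.9, 27.7]
orientation: [-0.0, 0.997, -0.071, 0.001]
wrist_force: [-0.3, -0.4, -0.3]
width: 0.995
gripper_force: 0.0
```

```bash
python3 -c "
from h import *
go(-60,-9,28,0); f=look('top'); look('side')"
```

```text
now bay [-67.8 -10. ] z 27.7 F [-0.3 -0.4 -0.3] t 16.25
row [ 0.78 -0.1  -0.03] [-0.  -0.1 -0. ]
blue 42 centre [-31.7 109.3] size [13. 47.] mean [-30.9 108.2] z 30.3
core 28 centre [ -31.8 -107.7] size [25. 14.] mean [ -30.7 -108. ] z 42.0
  phi -89.6
blue 172 centre [-31.3 109. ] size [17. 47.] mean [-31.  110.5] z 26.9
core 293 centre [-31.6 -14.2] size [117.  26.] mean [-29.8 -12.2] z 41.8
  phi -0.2
```

Another 6 to 10 mm should seat it. I will go slowly until the force rises.

Emit:
send_rows --pt "0.2 0 0 0 0 0" --pt "0.4 0 0 0 0 0" --pt "0.6 0 0 0 0 0" --pt "0.7 0 0 0 0 0" --pt "0.8 0 0 0 0 0" --pt "0.8 0 0 0 0 0"

```text
time: 16.95
position: [632.3, -14.9, 27.5]
orientation: [0.0, 0.998, -0.071, -0.001]
wrist_force: [-5.8, 1.0, 4.3]
width: 0.994
gripper_force: 3.2
```

The force rose at 5.8 mm, so the cradle is against the fence. I will back off and look.

Emit:
send_rows --pt "-1 0 0 0 0 0" --pt "-3 0 0 0 0 0" --pt "-5 0 -3 0 0 0" --pt "-9 0 -8 0 0 0" --pt "-14 0 -12 0 0 0" --pt "-19 0 -12 0 0 0" --pt "-19 0 -12 0 0 0" --pt "-19 0 -12 0 0 0"

```text
time: 17.75
position: [442.9, 12.1, 148.6]
orientation: [-0.0, 0.998, -0.071, 0.001]
wrist_force: [0.4, 0.4, 0.3]
width: 0.993
gripper_force: 0.0
```

```bash
python3 -c "
from h import *
f=look('top'); look('side')
cv2.imwrite('pics/t4.png',cv2.resize(f['img'][140:290,140:400],None,fx=3,fy=3)[:,:,::-1])"
```

```text
blue 40 centre [-24.6 107.4] size [47. 12.] mean [-24.9 108. ] z 31.0
core 256 centre [-24.  -15.1] size [115.  29.] mean [-25.4 -15.4] z 41.7
  phi 0.3
blue 170 centre [-28. 108.] size [47. 14.] mean [-28.6 110.5] z 26.7
core 325 centre [-25.8 -14.8] size [ 28. 118.] mean [-25.1 -13.4] z 41.5
  phi -0.7
```

View pics/t4.png

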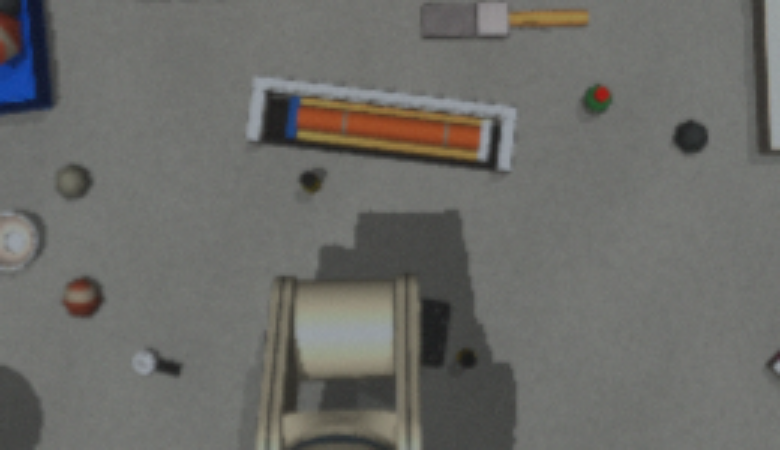

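The cradle lies flat along the fence, with its blue end at (292,117) and its white end at (485,140), between the two stops. Its axis is 25 mm from the fence and the bystanders look unmoved. I am handing the job in.

```bash
python3 -c "
from workcell import *
print(close_job())"
```

```text
the job is handed in; nothing more can be done
None
```

The cradle went in blue end first behind the yellow post, then the white end was swung in; it now lies flat along the back fence between the side stops with the bystanders apparently unmoved, and the job is handed in (no verdict was returned).

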